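# Work a shoehorn past the ring cone into the organiser bay

### The job

Put the bamboo shoehorn away by pushing alone: push its wide scoop end into the front bay of the grey organiser first, so that it angles past the white ring cone, then push the handle end in after it until the whole shoehorn lies along the bay's rear wall, up against it. Keep it flat on the chest top, never lifted, and leave the ring cone, the roll-on bottle and the clothes peg where they are.

Things in the scene. Friction and masses are not known exactly. Their poses are not given: they have to be found in the camera images.
- shoehorn: loose bamboo shoehorn, 180 mm long, 14 mm thick, 50 to 100 g, lying in front of the bay, scoop end to the organiser's -y. Origin mid-length on its underside; +x to the wide scoop end, z up. From above a straight taper between round ends: radius 17 mm about x = +73 mm (scoop), 11 mm about x = -79 mm (handle). Slides when pushed; pushed near one end it pivots about 40 mm beyond its middle.
- scoop_end (a point): extreme point of the wide scoop end of the shoehorn, on its centre line, x = +90 mm from the shoehorn's origin, 7 mm above its underside
- handle_end (a point): extreme point of the narrow handle end of the shoehorn, on its centre line, x = -90 mm, 7 mm above its underside
- organiser: grey two-tier organiser, fixed. Origin on the chest top, mid-mouth of its front bay (floorless, open to front and above); +x into the bay, y along the mouth, z up. Side wall faces at y = -128 and +128 mm, 6 mm thick, from the mouth (x = 0) back; all bay walls 30 mm high. Behind: 45 mm high tray, x = 96 to 300 mm; upper tier on it, x = 180 to 300 mm, rim 92 mm high.
- bay_rear (a point): middle of the bay's rear wall face on the chest top, 90 mm behind the mouth (organiser x = 90 mm, y = 0)
- ring_cone: white glazed ceramic ring cone standing loose on the chest top in front of the bay's mouth, on the +y half: round base 44 mm across and 6 mm high, tapering to an 8 mm top at 60 mm height, 160 g. Origin at the centre of its underside. It must not be shifted.
- roll_on: amber glass roll-on bottle with black cap lying on its side beside the organiser, 80 mm long along its x, 28 mm across; origin under its middle on the chest top; it does not roll of itself. Leave alone. It and the peg may change sides.
- peg: yellow plastic clothes peg with steel spring lying beside the organiser, 72 x 18 x 12 mm, length along its x, origin under its middle. Leave alone.
Mind the look-alikes: they are no part of the job. Of the things shaped like the shoehorn, the wooden one is meant. Of the things that look like the ring_cone, the smaller one is meant.

How it is judged (in metres and radians):
On the way:
1. the scoop end is inside the mouth of the bay while the handle end is still outside it, the shoehorn angled past the ring cone (x of scoop_end in the frame of organiser above 0.01 m and x of handle_end in the frame of organiser below -0.01 m and y of scoop_end in the frame of organiser between -0.13 and 0.13 m), for 0.1 s.
At the end, for the whole second after the job is handed in: The shoehorn lies flat, at rest, in the bay along its rear wall, scoop end to -y, each end within about 12 mm of touching it (scoop_end over 61 mm, handle_end over 65 mm behind the mouth). Ring cone upright, shifted under 10 mm; bottle and peg under 15 mm (x of scoop_end in the frame of organiser between 0.061 and 0.095 m and x of handle_end in the frame of organiser between 0.065 and 0.095 m and y of scoop_end in the frame of organiser between -0.135 and -0.02 m and y of handle_end in the frame of organiser below 0.135 m and height (world z) of shoehorn below 0.006 m and angle between shoehorn's own z axis and vertical below 0.08 rad and linear speed of shoehorn below 0.01 m/s and distance of ring_cone from where it was at the start of the episode below 0.01 m and angle between ring_cone's own z axis and vertical below 0.1 rad and distance of each of roll_on, peg from where it was at the start of the episode below 0.015 m).
It fails at once if the shoehorn is lifted or tipped up off the chest top (height (world z) of shoehorn above 0.012 m or angle between shoehorn's own z axis and vertical above 0.2 rad).
It fails at once if the ring cone is shifted by more than 10 mm or tipped (distance of ring_cone from where it was at the start of the episode above 0.01 m or angle between ring_cone's own z axis and vertical above 0.2 rad).
It fails at once if the bottle or the peg is shifted by more than 15 mm (distance of any of roll_on, peg from where it was at the start of the episode above 0.015 m).
It also fails if it takes over 61 s, if anything falls off the work surface, if the arm or the gripper's body presses on something with over 40 N, if the wrist force passes 120 N, or if a joint passes its speed limit or range.

### The arm

A 7-joint arm with a two-finger parallel gripper is mounted at the origin on the work surface. World frame = base frame: x ahead of the robot, y to its left, z up, the work surface at z = 0. Lengths are in m, angles in degrees, forces in N, time in s.
With the tool pointing down it reaches from about 0.35 to 0.775 m from the base axis. Payload 3.1 kg.
Tool frame: the origin (TCP) lies on the centre line of the jaws, within the pads' length; the fingertips stand 17 mm ahead of it and the grasp point (between the pads) lies 2 mm behind it (robot.tip_reach is the distance from the TCP to the fingertips, in m); z points along the fingers, y is the line along which they close (so a half turn about z gives the same grasp; the last joint's range is limited). The gripper opens to 85 mm and grips with 20 to 120 N. Pads are 22 mm wide; open, the fingers measure 114 mm over their backs; the gripper's body (76 mm by 85 mm) begins 54 mm behind the grasp point. The pads swing forward as they close: fully open they stand 13 mm farther back than shut.
Start: joints at [70.949, 17.813, 0.802, 86.603, -0.252, 75.585, -1.558], TCP at [0.158, -0.527, 0.248] pointing down, gripper open.
Joint ranges: [-154.91, 154.91], [-16.99, 109.72], [-72.82, 74.43], [7.12, 147.25], [-82.49, 262.49], [11.32, 116.49], [-174.64, 174.64]. Speed limits (degrees/s): [159.86, 159.86, 180, 180, 180, 180, 180].

### API

Orientations are given as [roll, pitch, yaw] about the fixed x, y, z axes, in that order (R = Rz(yaw) Ry(pitch) Rx(roll)).
In Python, from station import robot, fingers, vision, workorder, recognise gives the robot as it stands. Calls block until the motion is done:
- robot.move_to(position, orientation): joint-space move of the TCP to a pose.
- robot.line_to(position, orientation=None, velocity=0.15, f_stop=None): straight line of the TCP; orientation=None keeps the orientation; velocity is the mean speed in m/s. With f_stop (N) it stops when the force on the tool has changed by that much, and returns True; else False.
- robot.move_j(angles): joint-space move.
- fingers.gripper_to(opening, force=None): opening from 0.0 (shut) to 1.0 (fully open); force is the grip in N (None keeps the last); returns when the fingers have stopped.
- robot.pause(seconds).
- robot.inverse_kinematics(position, orientation): joint angles nearest the present ones, or None.
- vision.grab_frame(name): name is "scene" or "top"; returns the picture (384x512x3 uint8, red, green, blue); there is no depth.
- vision.calibration(name): a dict with "mtx" (3x3 intrinsics, pixels), "extrinsics" (4x4, takes a point from world to camera coordinates). Camera axes: x right, y up, looking along -z (the intrinsics and any distortion apply to the point x, -y, -z); pixel columns grow to the right and rows downward; lengths in m; the calibration is good to about 2 mm. A picture is of the moment at which its call begins. calibration takes no time and is no camera call.
A pose or a line that the arm cannot do raises robot.PlanningError and nothing moves.
- workorder.close_job(): hands the job in; it is judged then, once.
Trained networks look in the newest picture that a camera, given by its name, has taken for a name from the list of things; names that differ only in an ending like _2 or _b are one class to them, and where a whole thing is asked for, a point or a joint stands for the part that bears it (a point fixed in the world has none). Each returns a list of dicts, best first, with "p" (0 to 1); they miss things now and then, are a little off and sometimes report something else, mostly with a low value. They report only what shows in the picture. A call takes as long as a camera call. They do not tell look-alikes from the thing itself.
- recognise(label, camera): "rect" ([centre column, centre row, width, height] in pixels, round what is visible of it).
Readings, each from a call of its own:
- robot.current_time_s(): time.
- robot.current_joint_positions(): joint angles.
- robot.current_dq(): joint speeds.
- robot.current_joint_torque(): joint torques, N m.
- robot.current_tool_pos(): TCP position.
- robot.current_eef_rot(): TCP orientation.
- robot.current_contact_force(): force on the tool from outside, world axes, zero at the start.
- robot.current_torque(): the same for the moment, N m.
- robot.current_finger_gap(): opening from 0.0 (shut) to 1.0 (fully open).
- robot.current_gripper_force(): force on a finger pad.
Only numpy, scipy, OpenCV 4.12 (cv2) and the standard library are available. Lean on these libraries where they do the work, as an engineer would, in place of code of your own. Each camera call takes 0.05 s, during which the arm holds its last target. There are 200 camera calls.

## Working session

There is one attempt and no reset: what is moved stays moved. The work goes in short steps, each a Python script; the robot and the scene stay as the last script left them, time stands still between calls to the robot, and variables do not carry over. Pictures are saved under pics/ and viewed, at most 10 in all, crops included, and the job is handed in when it is done.

```bash
mkdir -p pics; ls
cat > h.py <<'E'
from station import robot, fingers, vision, workorder, recognise
import numpy as np, cv2
def grab(cam,name):
    im=vision.grab_frame(cam); cv2.imwrite(f'pics/{name}.png',cv2.cvtColor(im,cv2.COLOR_RGB2BGR)); return im
def ray(cam,u,v):
    c=vision.calibration(cam);K=np.array(c['mtx']);E=np.array(c['extrinsics'])
    d=np.linalg.inv(K)@[u,v,1];d=np.array([d[0],-d[1],-d[2]])
    R=E[:3,:3];return -R.T@E[:3,3],R.T@d
def px2w(cam,u,v,z=0):
    o,d=ray(cam,u,v);return o+d*(z-o[2])/d[2]
def w2px(cam,p):
    c=vision.calibration(cam);K=np.array(c['mtx']);E=np.array(c['extrinsics'])
    q=E[:3,:3]@np.array(p)+E[:3,3];q=K@[q[0],-q[1],-q[2]];return q[:2]/q[2]
E
python3 - <<'E'
from h import *
a=grab('top','top0');b=grab('scene','scene0')
for cam in('top','scene'):
    c=vision.calibration(cam);print(cam,{k:np.round(v,3).tolist() if k in('mtx','extrinsics') else v for k,v in c.items()})
    for l in('shoehorn','organiser','ring_cone','roll_on','peg'):
        for r in recognise(l,cam):print(cam,l,round(r['p'],2),np.round(r['rect'],1).tolist(),px2w(cam,*r['rect'][:2]).round(3).tolist())
im=np.hstack([a,b]);
E
```

```text
pics
top {'mtx': [[445.785, 0.0, 265.44], [0.0, 445.785, 188.251], [0.0, 0.0, 1.0]], 'extrinsics': [[-0.026, -1.0, 0.007, 0.102], [0.99, -0.025, 0.141, -0.502], [-0.141, 0.011, 0.99, -1.07], [0.0, 0.0, 0.0, 1.0]]}
top shoehorn 0.79 [311.8, 205.8, 70.3, 14.2] [0.462, -0.028, 0.0]
top shoehorn 0.7 [365.0, 263.1, 68.3, 26.5] [0.314, -0.155, 0.0]
top shoehorn 0.68 [199.1, 156.1, 10.2, 28.6] [0.598, 0.258, 0.0]
top organiser 0.6 [284.2, 89.0, 112.9, 127.0] [0.773, 0.032, 0.0]
top ring_cone 0.75 [225.3, 201.6, 23.0, 18.0] [0.478, 0.192, 0.0]
top ring_cone 0.6 [262.7, 169.1, 12.4, 12.7] [0.56, 0.094, 0.0]
top roll_on 0.62 [365.1, 160.3, 13.6, 35.0] [0.576, -0.171, 0.0]
top peg 0.67 [196.8, 158.7, 6.5, 24.7] [0.591, 0.264, 0.0]
scene {'mtx': [[372.707, 0.0, 255.819], [0.0, 372.707, 186.723], [0.0, 0.0, 1.0]], 'extrinsics': [[-0.607, 0.795, -0.004, 0.253], [-0.646, -0.491, 0.584, 0.357], [0.462, 0.357, 0.811, -1.022], [0.0, 0.0, 0.0, 1.0]]}
scene shoehorn 0.8 [234.6, 91.5, 67.9, 28.1] [0.3, -0.156, 0.0]
scene shoehorn 0.78 [235.2, 156.3, 64.8, 52.3] [0.465, -0.02, 0.0]
scene organiser 0.84 [143.2, 279.4, 257.1, 209.3] [0.78, 0.03, 0.0]
scene ring_cone 0.85 [253.3, 209.8, 24.3, 30.9] [0.55, 0.096, 0.0]
scene ring_cone 0.66 [313.3, 205.4, 30.6, 40.0] [0.47, 0.184, 0.0]
scene roll_on 0.91 [149.8, 157.6, 33.7, 29.3] [0.58, -0.166, 0.0]
scene peg 0.8 [308.4, 276.6, 29.9, 31.0] [0.601, 0.257, 0.0]
```

View pics/top0.png

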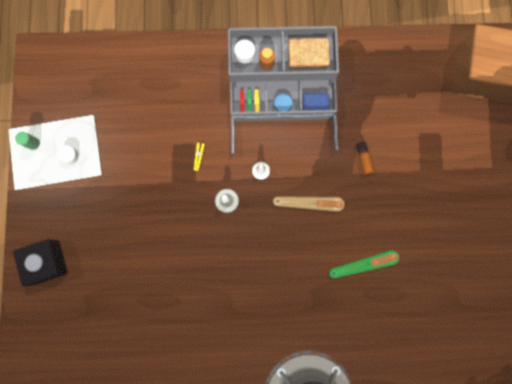

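View pics/scene0.png

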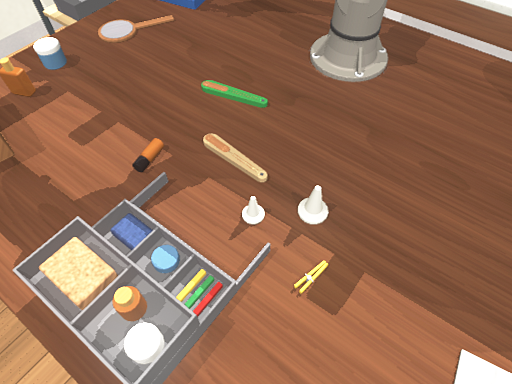

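Shoehorn candidates in the top picture are the wooden one at (311,205) and the green one at (365,263). I choose the wooden one. Cone candidates are the small one at (262,169) and the big one at (226,201), so the small one is the ring cone. One close crop to check this and get the organiser edges.

Run:
```python
import cv2
a=cv2.imread('pics/top0.png')[105:230,190:390]
cv2.imwrite('pics/crop0.png',cv2.resize(a,None,fx=4,fy=4,interpolation=cv2.INTER_CUBIC))
```

```text
(no output)
```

View pics/crop0.png

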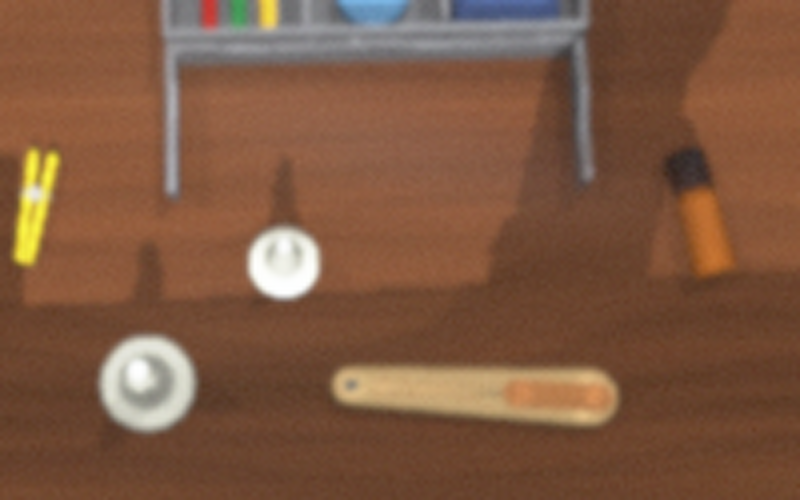

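The crop shows the wooden shoehorn with its scoop on the right at about (344,204), its handle on the left at (273,201), and the small cone's base at (261,170). The bay's side wall ends are at about (233,153) and (336,150), and the rear wall's foot line is at v≈120. Next I measure all of these.

```bash
cat >> h.py <<'E'
def horn(im,cam='top'):
    """world pose: origin xy, heading(rad) towards scoop, length"""
    hsv=cv2.cvtColor(im,cv2.COLOR_RGB2HSV).astype(int)
    i=im.astype(int)
    m=((hsv[...,0]<25)&(i[...,0]>140)&(i[...,1]>85)&(i[...,0]-i[...,2]>35)).astype(np.uint8)
    m[:125]=0; m[:,:225]=0; m[:,352:]=0; m[235:]=0   # region without organiser, bottle and green one
    m=cv2.morphologyEx(m,cv2.MORPH_CLOSE,np.ones((5,5),np.uint8))
    n,l,s,c=cv2.connectedComponentsWithStats(m); k=1+np.argmax(s[1:,4]); cnt=np.argwhere(l==k)[:,::-1]
    P=np.array([px2w(cam,u,v,0.012)[:2] for u,v in cnt])
    r=cv2.minAreaRect((P*1000).astype(np.float32)); b=cv2.boxPoints(r)/1000
    e=b[1]-b[0],b[2]-b[1]; a=max(e,key=np.linalg.norm); L=np.linalg.norm(a); a=a/L; W=min(map(np.linalg.norm,e))
    c=np.array(r[0])/1000; t=(P-c)@a; w=(P-c)@np.array([-a[1],a[0]])
    wid=lambda q:np.ptp(w[q])
    # axis of the taper: through the mid-widths of both ends
    if wid(t<-.05)>wid(t>.05): a=-a;t=-t;w=-w
    nrm=np.array([-a[1],a[0]])
    ms=lambda q:(w[q].max()+w[q].min())/2
    A=c+a*.07+nrm*ms((t>.06)&(t<.08)); B=c-a*.07+nrm*ms((t<-.06)&(t>-.08)); d=(A-B)/np.linalg.norm(A-B)
    return (A+B)/2,np.arctan2(d[1],d[0]),L,W
E
python3 - <<'E'
from h import *
im=cv2.cvtColor(cv2.imread('pics/top0.png'),cv2.COLOR_BGR2RGB)
o,h,L,W=horn(im);print('horn',o.round(4),np.degrees(h).round(1),L,W)
C=lambda x,y,z:px2w('top',190+x/4-.4,105+y/4-.4,z)[:2].round(4)
print('wall ends z.03 L,R',C(172,190,.03),C(588,178,.03)); print('z0',C(174,198,0),C(586,186,0))
print('rear foot',C(180,66,0),C(565,58,0)); print('rear top front edge z.045',C(166,37,.045),C(588,27,.045))
print('cone',C(284,262,.003), 'big',C(148,384,.003))
# cones from scene
for r in recognise('organiser','top')[:0]:pass
robot_t=robot.current_time_s();print(robot_t)
for y in (0,45,90,-45,-90,180):
    q=robot.inverse_kinematics([.45,-.1,.025],[180,0,y]);print(y,None if q is None else np.round(q,0))
E
```

```text
Traceback (most recent call last):
  File "h.py", line 22, in horn
    P=np.array([px2w(cam,u,v,0.012)[:2] for u,v in cnt])
                ~~~~^^^^^^^^^^^^^^^
  File "h.py", line 10, in px2w
    o,d=ray(cam,u,v);return o+d*(z-o[2])/d[2]
        ~~~^^^^^^^^^
  File "h.py", line 6, in ray
    c=vision.calibration(cam);K=np.array(c['mtx']);E=np.array(c['extrinsics'])
ValueError: time passes only in moves, steps and waits
```

```bash
python3 - <<'E'
s=open('h.py').read()
s=s.replace("def ray(","import functools\n@functools.cache\ndef cal(cam): return vision.calibration(cam)\ndef ray(").replace("c=vision.calibration(cam)","c=cal(cam)")
open('h.py','w').write(s)
E
cat > m.py <<'E'
from h import *
im=cv2.cvtColor(cv2.imread('pics/top0.png'),cv2.COLOR_BGR2RGB)
o,h,L,W=horn(im);print('horn',o.round(4),np.degrees(h).round(1),L,W)
C=lambda x,y,z:px2w('top',190+x/4-.4,105+y/4-.4,z)[:2].round(4)
print('wall ends z.03 L,R',C(172,190,.03),C(588,178,.03)); print('z0',C(174,198,0),C(586,186,0))
print('rear foot',C(180,66,0),C(565,58,0)); print('rear top front edge z.045',C(166,37,.045),C(588,27,.045))
print('cone',C(284,262,.003), 'big',C(148,384,.003))
for y in (0,45,90,-45,-90,180):
    q=robot.inverse_kinematics([.45,-.1,.025],[180,0,y]);print(y,None if q is None else np.round(q,0))
E
python3 m.py
```

```text
horn [0.6042 0.0651] 88.6 0.25325483 0.13578038
wall ends z.03 L,R [0.5994 0.1693] [ 0.6006 -0.0933]
z0 [0.6009 0.1699] [ 0.6023 -0.0971]
rear foot [0.6889 0.1646] [ 0.6882 -0.0875]
rear top front edge z.045 [0.6944 0.1705] [ 0.6945 -0.0954]
cone [0.5566 0.0999] big [0.48   0.1882]
0 [ 28.  25. -21. 115.  13.  43. -91.]
45 [ 32.  25. -27. 115.  16.  43. -49.]
90 [ 35.  26. -30. 115.  19.  44.  -7.]
-45 [  24.   24.  -16.  115.   10.   42. -133.]
-90 [  18.   23.   -9.  115.    5.   42. -174.]
180 [ 40.  28. -37. 115.  24.  45.  79.]
```

Run:
```python
import cv2
im=cv2.imread('pics/top0.png')[...,::-1]
for n,(u,v) in dict(tan=(290,202),tan2=(305,205),orange=(330,203),edge=(341,207),cream=(311,200),lightwood=(280,135),wood2=(245,145),dark=(300,185),dark2=(320,215)).items(): print(n,im[v,u].tolist())
```

```text
tan [205, 170, 118]
tan2 [199, 166, 118]
orange [187, 126, 80]
edge [185, 139, 95]
cream [202, 169, 123]
lightwood [146, 96, 72]
wood2 [147, 94, 67]
dark [103, 67, 44]
dark2 [106, 64, 43]
```

```bash
sed -i 's/m=((hsv.*/m=((i[...,1]>112)\&(i[...,0]>150)\&(i[...,0]-i[...,2]>35)\&(i[...,0]-i[...,1]<90)).astype(np.uint8)/' h.py; python3 m.py | head -1
python3 - <<'E'
from h import *
im=cv2.cvtColor(cv2.imread('pics/top0.png'),cv2.COLOR_BGR2RGB)
o,h,L,W=horn(im);d=np.array([np.cos(h),np.sin(h)])
print('org frame scoop',o+.09*d-[.6,.038],'handle',o-.09*d-[.6,.038], w2px('top',[*(o+.09*d),.012]),w2px('top',[*(o-.09*d),.012]))
b=cv2.imread('pics/scene0.png')
for p in([.6,.166,.03],[.6,-.09,.03],[.69,.166,0],[.69,-.09,0],[.557,.1,0],[*(o+.09*d),.01],[*(o-.09*d),.01]):
    u=w2px('scene',p);cv2.circle(b,tuple(np.round(u*2).astype(int)//2),1,(255,0,255),-1)
b=cv2.resize(b[120:320,100:350],None,fx=3,fy=3);cv2.imwrite('pics/chk.png',b)
E
```

```text
horn [ 0.4689 -0.0176] -93.5 0.17675391 0.03296283
org frame scoop [-0.13661215 -0.14547659] handle [-0.12550767  0.03418056] [343.69004515 203.77011444] [272.37708039 201.20902654]
```

View pics/chk.png

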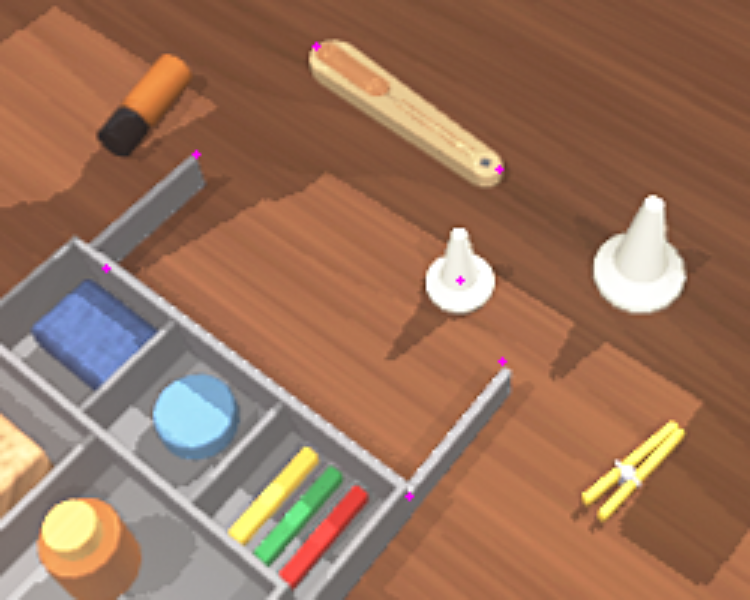

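The scene view agrees with the top-camera measurements to about 2 mm. That gives an organiser origin of (0.600, 0.038) with yaw near 0, and the cone at (-0.043, 0.062) in that frame. The horn heads -93.5°.

Stage A: swing the scoop forward by pushing its front side on an arc about the stated pivot.

```bash
cat >> h.py <<'E'
O=np.array([.600,.038]); ZP=.021
D=lambda h:np.array([np.cos(h),np.sin(h)])
def loc(o,h,x,y): return o+x*D(h)+y*D(h+np.pi/2)
def tcp(p,yawdeg,z=ZP): return [float(p[0]),float(p[1]),z],[180,0,float(yawdeg)]
def go(p,yaw,v=.06,z=ZP): robot.line_to(*tcp(p,yaw,z),velocity=v)
def up(z=.13): 
    p=robot.current_tool_pos(); robot.line_to([p[0],p[1],z],velocity=.2)
def look(name=None):
    im=vision.grab_frame('top')
    if name: cv2.imwrite(f'pics/{name}.png',im[...,::-1])
    o,h,L,W=horn(im); print('t',round(robot.current_time_s(),1),'head',np.degrees(h).round(1),'scoop',(o+.09*D(h)-O).round(4),'handle',(o-.09*D(h)-O).round(4),'L,W',L.round(3),W.round(3))
    return o,h
def side_arc(o,h,xc,piv,h1,step=8,v=.06):
    """push the front long side at local xc, rotating the body about local piv to heading h1 (rad)"""
    r=11+6*(xc+.079)/.152/1000*1000 if False else .011+.006*(xc+.079)/.152
    P=o+piv*D(h); n=max(2,int(abs(np.degrees(h1-h))/step)+1)
    for k in np.linspace(h,h1,n)[1:]:
        c=P-piv*D(k); go(loc(c,k,xc,-(r+.011)),np.degrees(k)+90,v)
E
cat > a.py <<'E'
from h import *
o,h=look()
fingers.gripper_to(.19)
r=.0166
s=loc(o,h,.062,-(r+.011+.018)); yaw=np.degrees(h)+90
robot.move_to(*tcp(s,yaw,.12)); go(s,yaw,.15)
print('gap',robot.current_finger_gap(),robot.current_contact_force())
go(loc(o,h,.062,-(r+.011)),yaw,.05)
side_arc(o,h,.062,-.04,np.radians(-35))
print('F',np.round(robot.current_contact_force(),1))
b=robot.current_tool_pos()[:2]; k=np.radians(-35)
go(np.array(b)-.03*D(k+np.pi/2),55,.15); up(.12)
p=robot.current_tool_pos(); robot.line_to([.40,-.16,.15],velocity=.3)
look('a')
E
python3 a.py
```

```text
t 0.7 head -94.1 scoop [-0.1368 -0.1454] handle [-0.1241  0.0341] L,W 0.177 0.033
gap 0.19041381353571973 [ 0.1334689  -0.04228887 -0.18627839]
F [ 0.4  0.7 -0.2]
t 9.1 head -35.9 scoop [-0.0199 -0.0916] handle [-0.1657  0.014 ] L,W 0.18 0.035
```

View pics/a.png

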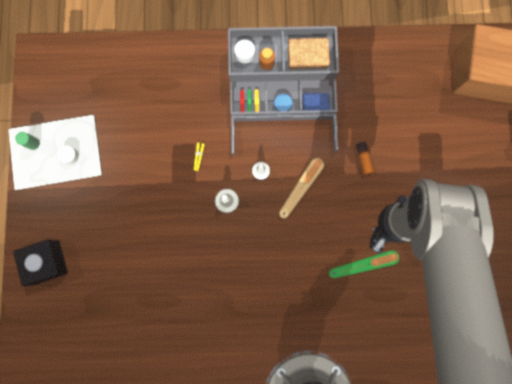

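The picture shows the horn angled with its scoop at (318,163) and its handle at (284,214). The cone and the side items are untouched, and the pivot model fits. Next I swing further to -22°, then cradle the handle end and push along its length.

```bash
cat >> h.py <<'E'
def end_push(o,h,dist,step=.03,v=.06,lat=0):
    """cradle handle end between the finger tips, push along heading by dist (lat: sideways drift at the end)"""
    y=np.degrees(h)
    s=loc(o,h,-.125,0); robot.move_to(*tcp(s,y,.11)); go(s,y,.15)
    go(loc(o,h,-.0975,0),y,.05)
    for k in np.linspace(0,1,max(2,int(dist/step)+1))[1:]: go(loc(o,h,-.0975+k*dist,k*lat),y,v)
    print('F',np.round(robot.current_contact_force(),1))
    go(loc(o,h,-.0975+dist-.025,lat),y,.15); up(.12); robot.line_to([.38,-.13,.15],velocity=.3)
E
cat > b.py <<'E'
from h import *
o,h=look()
s=loc(o,h,.062,-.045); yaw=np.degrees(h)+90
robot.move_to(*tcp(s,yaw,.11)); go(s,yaw,.15); go(loc(o,h,.062,-.0276),yaw,.05)
k=np.radians(-22); side_arc(o,h,.062,-.04,k)
b=np.array(robot.current_tool_pos()[:2]); go(b-.025*D(k+np.pi/2),68,.15); up(.12)
robot.line_to([.40,-.16,.15],velocity=.3)
o,h=look()
end_push(o,h,.045)
look('b')
E
python3 b.py
```

```text
t 9.2 head -35.7 scoop [-0.0199 -0.091 ] handle [-0.1661  0.014 ] L,W 0.179 0.034
t 13.4 head -22.1 scoop [-0.004  -0.0633] handle [-0.1708  0.0044] L,W 0.18 0.038
F [ 0.3 -0.3 -0.2]
t 19.3 head -23.5 scoop [ 0.0362 -0.0858] handle [-0.1289 -0.0141] L,W 0.179 0.033
```

View pics/b.png

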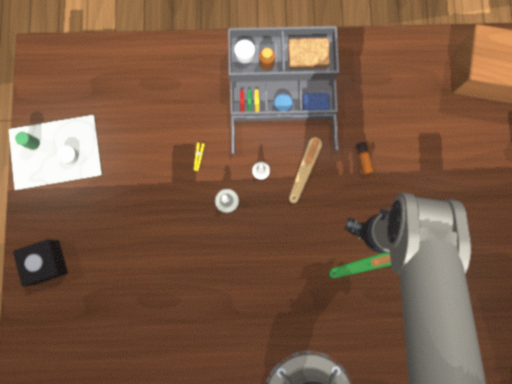

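Scoop is inside the bay at (315,141) and the handle is still outside at (294,200), so the on-the-way criterion should be met. Next I push along the length to near the corner, then swing the handle in, checking midway.

```bash
sed -i 's/m\[:125\]=0/m[:113]=0/' h.py
cat >> h.py <<'E'
def swing(o,h,xc,piv,h1):
    r=.011+.006*(xc+.079)/.152; y=np.degrees(h)+90
    s=loc(o,h,xc,-(r+.011+.015)); robot.move_to(*tcp(s,y,.11)); go(s,y,.15); go(loc(o,h,xc,-(r+.011)),y,.05)
    side_arc(o,h,xc,piv,h1)
    print('F',np.round(robot.current_contact_force(),1))
    b=np.array(robot.current_tool_pos()[:2]); go(b-.02*D(h1+np.pi/2),np.degrees(h1)+90,.15); up(.12); robot.line_to([.38,-.13,.15],velocity=.3)
E
cat > c.py <<'E'
from h import *
o,h=look()
end_push(o,h,.048)
o,h=look()
swing(o,h,-.06,.04,np.radians(-52))
look('c')
E
python3 c.py
```

```text
t 19.3 head -23.6 scoop [ 0.0361 -0.086 ] handle [-0.1289 -0.014 ] L,W 0.179 0.034
F [-0.7 -0.9  0.3]
t 24.3 head -24.2 scoop [ 0.0795 -0.1084] handle [-0.0847 -0.0345] L,W 0.178 0.034
F [ 0.4  0.4 -0.1]
t 29.5 head -49.1 scoop [ 0.0676 -0.1208] handle [-0.0504  0.0152] L,W 0.181 0.034
```

View pics/c.png

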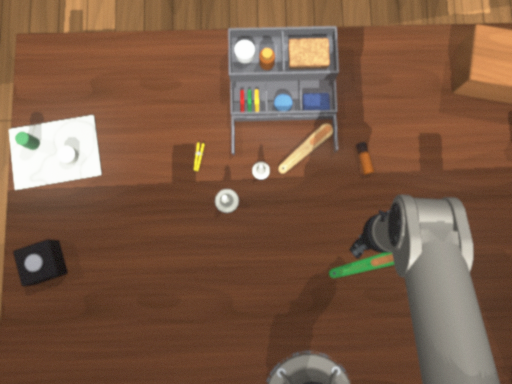

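The horn is at -49° with its scoop at (327,130) against the side wall and its handle at (284,169), just beside the cone. I'll continue the swing, sliding the contact toward the scoop so friction drags the horn forward and away from the cone.

```bash
cat > d.py <<'E'
from h import *
o,h=look()
h1=np.radians(-71); piv=.045; P=o+piv*D(h); x0,x1=-.074,-.042
y=np.degrees(h)+90; R=lambda x:.011+.006*(x+.079)/.152
s=loc(o,h,x0,-(R(x0)+.026)); robot.move_to(*tcp(s,y,.11)); go(s,y,.15); go(loc(o,h,x0,-(R(x0)+.011)),y,.05)
for f in np.linspace(0,1,5)[1:]:
    k=h+f*(h1-h); x=x0+f*(x1-x0); go(loc(P-piv*D(k),k,x,-(R(x)+.011)),np.degrees(k)+90,.06)
print('F',np.round(robot.current_contact_force(),1))
b=np.array(robot.current_tool_pos()[:2]); go(b-.02*D(h1+np.pi/2),np.degrees(h1)+90,.15); up(.12); robot.line_to([.40,-.13,.15],velocity=.3)
look('d')
E
python3 d.py
```

```text
t 29.5 head -49.0 scoop [ 0.0676 -0.1208] handle [-0.0504  0.0151] L,W 0.181 0.034
F [ 0.3  1.1 -0. ]
t 34.8 head -63.9 scoop [ 0.0682 -0.1239] handle [-0.011   0.0378] L,W 0.179 0.036
```

View pics/d.png

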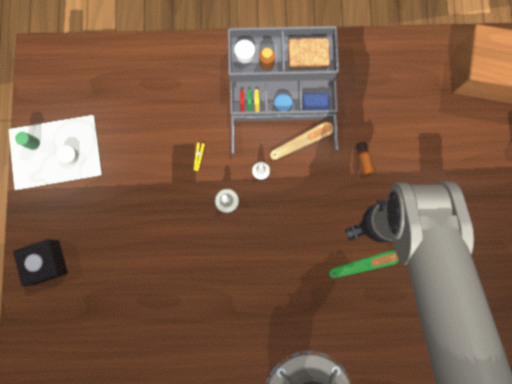

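The handle has passed the cone, at (273,157). I finish the swing, then push the middle and both ends home with a force stop.

```bash
cat > e.py <<'E'
from h import *
def press(y,xend,back=.02):
    s=robot.line_to(*tcp(O+[xend,y],0),velocity=.05,f_stop=6)
    print('press y',y,'stop',s,'tcp',(np.array(robot.current_tool_pos()[:2])-O).round(4))
    p=np.array(robot.current_tool_pos()[:2]); go(p-[back,0],0,.15)
o,h=look()
h1=np.radians(-90); r=.0118; xc=-.06; y=np.degrees(h)+90
s=loc(o,h,xc,-(r+.024)); robot.move_to(*tcp(s,y,.11)); go(s,y,.15); go(loc(o,h,xc,-(r+.011)),y,.05)
side_arc(o,h,xc,.04,h1)
p=np.array(robot.current_tool_pos()[:2])-O; print(p)
go(O+p-[.018,0],0,.15); go(O+[p[0]-.022,-.04],0,.15); press(-.04,.056)
q=np.array(robot.current_tool_pos()[:2])-O
go(O+[q[0]-.012,-.09],0,.15); press(-.09,.052)
q=np.array(robot.current_tool_pos()[:2])-O; go(O+[q[0],.01],0,.15); press(.01,.063)
up(.12); robot.line_to([.42,-.13,.15],velocity=.3)
look('e')
E
python3 e.py
```

```text
t 34.9 head -63.9 scoop [ 0.0683 -0.1241] handle [-0.0109  0.0376] L,W 0.18 0.036
[0.02301604 0.02051084]
press y -0.04 stop True tcp [ 0.0494 -0.0399]
press y -0.09 stop True tcp [ 0.0454 -0.0896]
press y 0.01 stop True tcp [0.0536 0.0094]
t 45.0 head -91.9 scoop [ 0.0713 -0.1253] handle [0.0774 0.0546] L,W 0.176 0.037
```

View pics/e.png

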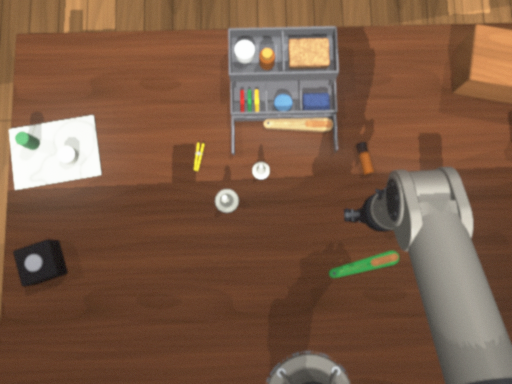

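The horn lies flush along the rear wall: scoop at (331,125), handle at (265,124), with scoop x = 0.071 and handle x = 0.077. The cone at (261,170), the peg and the bottle have not moved, so I hand the job in.

```bash
python3 -c "
from station import workorder; print(workorder.close_job())"
```

```text
the job is handed in; nothing more can be done
None
```

The shoehorn was pushed scoop first past the ring cone and now lies flat along the bay's rear wall. The last picture put the scoop end 71 mm and the handle end 77 mm behind the mouth, with the cone, bottle and peg showing no movement. I handed the job in at about 45 s; the hand-in call returned no verdict.

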